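# Close the source shutter over the shield with the bent rod

## Task

The counting run is over: take the bent handling rod off its stand, reach over the clear shield with it and pull the source's T-shaped shutter lever towards you, fully over to its stop. Do not reach in behind the shield with your hand, work the lever with the rod only, do not knock the shield, and leave the things lying on the bench alone. Then hang the rod back across both hooks of its stand; it counts as contaminated, so its bent end must never touch the bench.

Things in the scene. Friction and masses are not known exactly. Their poses are not given: they have to be found in the camera images.
- shield: Three-sided clear acrylic bench shield, open at the back and top, 10 mm thick, on a flat steel tray. Origin: on the bench, under the middle of the outer face of the front panel. x points away from the operator into the enclosure, y to the left, z up. The front panel is 310 mm wide (y -155 to 155), x 0 to 10 mm; the two wings run back to x = 190 mm; all panels reach z = 165 mm. In the right half inside stands a detector tube up to 65 mm high, between y -130 and -45 mm. Fixed.
- source_housing: Grey painted source housing, 84 x 86 mm and 80 mm high with its bearing blocks, in the left half of the enclosure, on the 6 mm tray. Origin: under its centre, on the tray. Axes as the shield's. The shutter's hinge axis runs along its y, 68 mm above its origin. Fixed.
- shutter (a joint): Angle of the shutter lever, rad. 0: shutter closed, lever against its stop, leaning 0.45 rad (26 deg) from upright towards the operator (-x). 0.9: fully open, leaning 0.45 rad away from the operator. It stays where it is left; about 1.5 N at its cross-bar moves it.
- lever_bar (a point): Centre of the lever's grey cross-bar: a round bar 12 mm thick and 66 mm long, along y of the housing, on an 8 mm stalk, 60 mm from the hinge axis. Its centre is some 128 mm above the bench at either end of the swing and 134 mm when upright.
- tool_stand: Grey foot 200 x 90 x 12 mm with two steel posts (at x = -75 and +75 mm, y = +38 mm, tops 174 mm above the bench), each with an upturned hook open at the top. Origin: on the bench, under the middle between the hooks. x runs along the hung rod, towards its bent end; y to the left; z up. With the rod hung its axis lies along x at y = 0, 140 mm above the bench. Fixed.
- hook_near: Upturned hook of 8 mm round steel at the handle end of the stand. Origin: 140 mm above the bench, where the handle's axis lies when it hangs (the bar it rests on is 8 mm lower). The seat is 20 mm wide in y, flaring to about 60 mm at the mouth; the free lip stands 17 mm above this point, at y = -30 mm.
- hook_far: The same hook at the bent end of the stand; here the bar on which the thinner rod rests is 5 mm below the origin, and the lip stands 20 mm above it.
- rod_grip (a point): Place to grip the bent rod, on the axis of its handle close to the centre of mass. The handle is grey, 16 x 16 mm square, from 85 mm behind to 35 mm ahead of this point. x points along the rod to its bend, z up when it hangs. From the handle a 10 mm round aluminium rod goes on along x to 150 mm, where it bends square and runs straight down 100 mm. Mass about 0.09 kg. It is free to be lifted; at the start it hangs on both hooks with the bent end down.
- rod_bend (a point): The rod's bend: on the axis of the shaft, 150 mm ahead of rod_grip.
- rod_tip (a point): Lower end of the bent-down leg: 150 mm ahead of and 100 mm below rod_grip. The leg is 10 mm thick.
- calculator: Pocket calculator lying on the bench, 125 x 66 x 14 mm. A bystander, loose. Origin: centre of its underside.
- petri_dish: Clear petri dish lying on the bench, 60 mm across, 12 mm high. A bystander, loose. Origin: centre of its underside.
Things that resemble listed ones, but are neither listed nor needed, are in the scene too. There is more than one size of the part that bears rod_grip; the job needs the larger. What is shaped like the tool_stand but yellow is not meant.

How it is judged:
By the outcome, as a careful person would: the job done as asked, in the order asked, and still so for the second after the job is handed in, with the robot touching nothing.
It also fails if it takes over 58 s, if anything falls off the work surface, if the arm or the gripper's body presses on something with over 40 N, if the wrist force passes 120 N, or if a joint passes its speed limit or range.

## Robot

A 7-joint arm with a two-finger parallel gripper is mounted at the origin on a cart in front of the work surface, level with it; the furniture and walls round the work are solid. World frame = base frame: x ahead of the robot, y to its left, z up, the work surface at z = 0. Lengths are in m, angles in rad, forces in N, time in s.
With the tool pointing down it reaches from about 0.425 to 0.925 m from the base axis. Payload 6.8 kg.
Tool frame: the origin (TCP) lies at the very end of the fingers, on their centre line; the grasp point (between the pads) lies 19 mm behind it (r.tcp_to_grasp is the distance from the TCP to the grasp point, in m); z points along the fingers, y is the line along which they close (so a half turn about z gives the same grasp; the last joint's range is limited). The gripper opens to 85 mm and grips with 20 to 120 N. Pads are 22 mm wide; open, the fingers measure 114 mm over their backs; the gripper's body (76 mm by 85 mm) begins 54 mm behind the grasp point. The pads swing forward as they close: fully open they stand 13 mm farther back than shut.
Start: joints at [1.036, 0.477, 0.022, 1.555, -0.011, 1.109, -0.083], TCP at [0.279, -0.614, 0.231] pointing down, gripper open.
Joint ranges: [-2.96, 2.96], [-0.34, 2.1], [-1.41, 1.46], [0.24, 2.44], [-1.37, 4.51], [0.17, 1.92], [-2.96, 2.96]. Speed limits (rad/s): [2.39, 2.39, 3.14, 3.14, 3.14, 3.14, 3.14].

## Interface

Orientations are given as a rotation vector (axis times angle).
In Python, from bench import r gives the robot as it stands.
- The arm moves only by the tool step_arm, never from a script. Its argument "moves" is a list of rows, each a list of 7 numbers: the shift along the tool's x, y, z in mm, then the turn, a rotation vector about the tool's x, y, z in rad, then the finger opening in mm, from 0 to 85.4. A call has 1 to 8 rows; each row is the pose to reach, as a shift and turn from the pose commanded when the call began, along the tool's axes at that moment; what a row does not reach only later rows make up. A row lasts 1/10 s, in which the tool goes at most 50 mm and 8.59 degrees, less where a joint would pass 70% of its speed; a pose out of reach is approached as far as the arm can. A call with a gripper value outside its range is refused whole. The fingers move at their own pace and stop on an object; "grip_force" is the grip in N (left out, the last holds). Time passes only in rows, so rows that repeat a pose let the fingers close. It gives the time, the measured TCP pose, the force, the opening and the grip force at its end, in the units of the state.
- r.get_obs(): the state, without advancing time (a new reading comes with each control period).
- r.grab_frame(name): name is "side" or "top"; returns a dict with "image" (480x640x3 uint8, red, green, blue), "depth" (480x640 float32, m along the optical axis (not along the pixel's ray), 0 where there is no reading), "mtx" (3x3 intrinsics, pixels), "k1" (the pictures are not rectified: a ray, as slopes to the right and down, at radius r is drawn at 1 + k1 r^2 times it, then the intrinsics apply), "rvec" (rotation vector, rad) and "tvec" (3), from world to camera coordinates, as OpenCV has them. Camera axes: x right, y down, z forward; pixel columns grow to the right and rows downward; lengths in m; the calibration is good to about 2 mm. A picture is of the moment at which its call begins.
- r.hand_in(): hands the job in; it is judged then, once.
The state is a dict: "clock": time; "joints": joint angles; "qvel": joint speeds; "tau": joint torques, N m; "tcp_pos": TCP position; "orientation": TCP orientation; "contact_force": force on the tool from outside, world axes, zero at the start; "moment": the same for the moment, N m; "grip_width": finger opening in m; "gripper_force": force on a finger pad.
Only numpy, scipy, OpenCV 4.12 (cv2) and the standard library are available. Lean on these libraries where they do the work, as an engineer would, in place of code of your own. Each camera call takes 0.05 s, during which the arm holds its last target. There are 200 camera calls.

## Working session

There is one attempt and no reset: what is moved stays moved. The work goes in short steps, Python scripts to look and compute and a tool call to move; the robot and the scene stay as the last step left them, time stands still between calls to the robot, and variables do not carry over. Pictures are saved under pics/ and viewed, at most 10 in all, crops included, and the job is handed in when it is done.

Besides the shell and the picture viewer there is one more tool, called after ">>>" as name(argument=value, ...) on one line, values as JSON. step_arm: Moves the arm, as the interface text tells. Its arguments: {"type":"object","properties":{"moves":{"type":"array","items":{"type":"array","items":{"type":"number"}}},"grip_force":{"type":"number"}},"required":["moves"]}

```bash
ls; mkdir -p pics; cat > h.py <<'E'
import numpy as np, cv2
from scipy.spatial.transform import Rotation as R
from bench import r
def grab(n):
    f=r.grab_frame(n); np.savez(f'/tmp/{n}.npz',**f); return f
def load(n): return dict(np.load(f'/tmp/{n}.npz'))
def ray(f,uv):
    uv=np.atleast_2d(np.array(uv,float)); K=f['mtx']
    d=np.c_[(uv[:,0]-K[0,2])/K[0,0],(uv[:,1]-K[1,2])/K[1,1]]
    s=d.copy()
    for _ in range(20): s=d/(1+float(f['k1'])*(s**2).sum(1,keepdims=True))
    M=cv2.Rodrigues(f['rvec'])[0]; o=-M.T@f['tvec'].ravel()
    return o,np.c_[s,np.ones(len(s))]@M
def onz(f,uv,z):
    o,d=ray(f,uv); return o+d*((z-o[2])/d[:,2])[:,None]
def bydepth(f,uv):
    o,d=ray(f,uv); uv=np.atleast_2d(uv).astype(int)
    return o+d*f['depth'][uv[:,1],uv[:,0]][:,None]
def proj(f,P):
    P=np.atleast_2d(P); M=cv2.Rodrigues(f['rvec'])[0]
    c=P@M.T+f['tvec'].ravel(); s=c[:,:2]/c[:,2:]
    s=s*(1+float(f['k1'])*(s**2).sum(1,keepdims=True))
    return s@np.diag([f['mtx'][0,0],f['mtx'][1,1]])+f['mtx'][:2,2]
E
python3 - <<'E'
from h import *
for n in('top','side'):
    f=grab(n); cv2.imwrite(f'pics/{n}0.png',f['image'][:,:,::-1]); o,d=ray(f,[320,240]); print(n,o,d,f['mtx'],f['k1'])
s=r.get_obs(); print(s['tcp_pos'],s['orientation'],R.from_rotvec(s['orientation']).as_matrix(),s['grip_width'])
E
```

```text
pics
top [ 0.25251594 -0.21533357  1.99855464] [[ 0.13009117 -0.00391019 -0.99157298]] [[592.79438613   0.         312.66748388]
 [  0.         592.79438613 238.97884203]
 [  0.           0.           1.        ]] -0.07040021153871362
side [ 0.84801362 -1.21980243  0.67074004] [[-0.29563778  0.84376191 -0.44796813]] [[449.70423567   0.         319.60382403]
 [  0.         449.70423567 241.4586762 ]
 [  0.           0.           1.        ]] -0.08573506957319262
[ 0.27919776 -0.61396136  0.23040954] [-3.06875309e+00 -6.65023913e-01  7.32554218e-04] [[ 9.10288163e-01  4.13974426e-01 -7.96600095e-04]
 [ 4.13975177e-01 -9.10286979e-01  1.47282161e-03]
 [-1.15424213e-04 -1.67046474e-03 -9.99998598e-01]] 0.0852971687234584
```

View pics/top0.png

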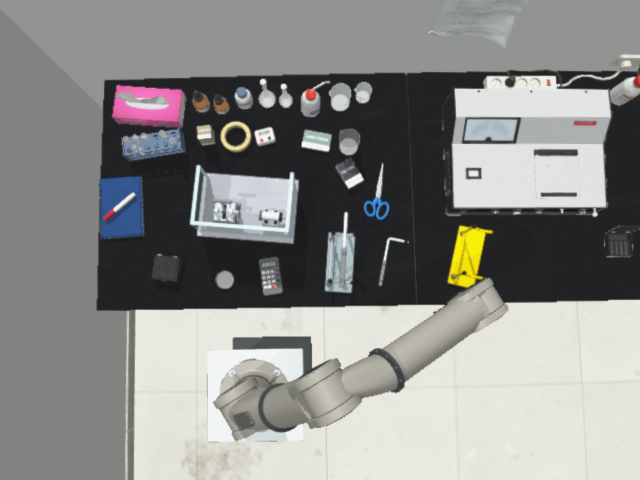

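View pics/side0.png

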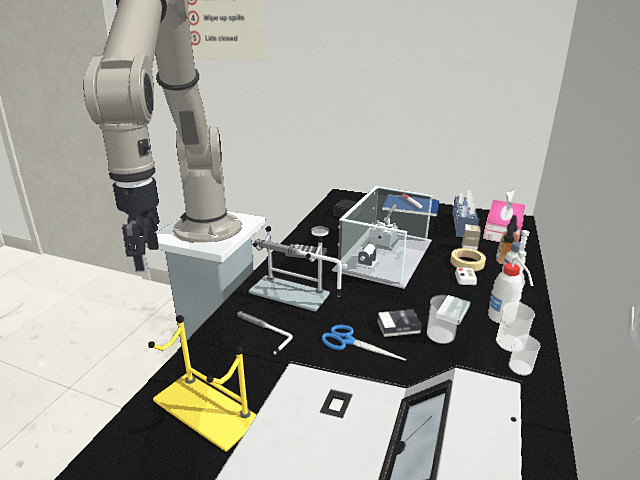

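The grey stand with the large rod hung is at top (340,262) and side (290,255). Lookalikes are the small bent rod lying on the bench at top (390,260) and the yellow stand at top (467,257). The shield is at top (247,207), with the lever inside at about (228,210). I choose the rod on the grey stand and check it in a crop.

```bash
python3 - <<'E'
from h import *
t=load('top')['image'];s=load('side')['image']
a=cv2.resize(t[160:310,180:370],None,fx=4,fy=4,interpolation=cv2.INTER_CUBIC)[:,:,::-1]
cv2.imwrite('pics/tc.png',a)
b=cv2.resize(s[180:315,245:445],None,fx=4,fy=4,interpolation=cv2.INTER_CUBIC)[:,:,::-1]
cv2.imwrite('pics/sc.png',b)
E
```

```text
(no output)
```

View pics/tc.png

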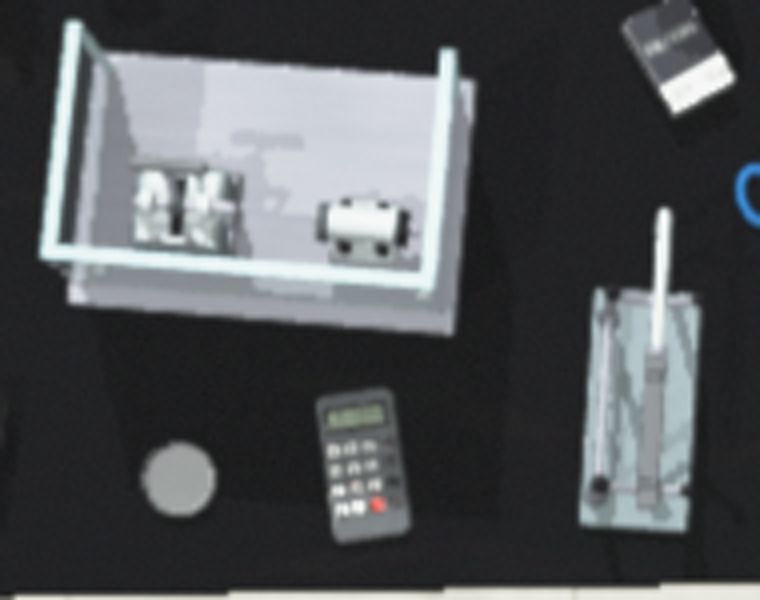

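View pics/sc.png

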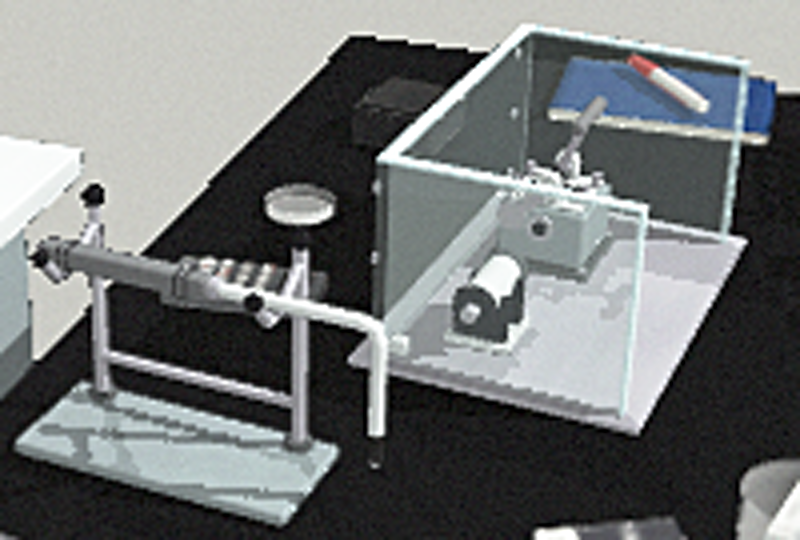

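The crops confirm the choice: the large rod hangs on the grey stand, with its handle from crop (647,503) to (655,352) and its bend at (664,212). The shield's front rim runs from (42,258) to (432,288). The lever bar in the side crop is at (592,112), leaning away from the operator.

```bash
python3 - <<'E'
from h import *
np.set_printoptions(precision=4,suppress=True)
T=load('top');S=load('side')
ct=lambda p:np.array(p)/4.+[180-.375,160-.375]
cs=lambda p:np.array(p)/4.+[245-.375,180-.375]
h=onz(T,[ct((648,507)),ct((655,352)),ct((665,210))],.148); print('rod handle end, front, bend',h, np.linalg.norm(np.diff(h,axis=0),axis=1))
print('foot',onz(T,[ct((580,528)),ct((687,530)),ct((702,297)),ct((594,289))],.012))
fr=onz(T,[ct((40,260)),ct((432,290)),ct((67,20)),(ct((458,50)))],.165);print('shield',fr,np.linalg.norm(fr[1]-fr[0]),np.linalg.norm(fr[2]-fr[0]))
print('calc',onz(T,[ct((318,397)),ct((390,390)),ct((410,530)),ct((336,543))],.014),'petri',onz(T,[ct((179,480))],.012))
print('side bar z.128',onz(S,[cs((605,98)),cs((592,112)),cs((580,132))],.128), bydepth(S,[cs((605,98)),cs((592,112)),cs((580,130))]))
print('side rod', bydepth(S,[cs((70,252)),cs((180,275)),cs((300,307)),cs((377,340)),cs((377,435))]))
print('housing top corners', bydepth(S,[cs((540,225)),cs((565,240))]))
# shield frame
fl,frr=fr[0],fr[1]; y=(fl-frr)/np.linalg.norm(fl-frr); o=(fl+frr)/2; x=np.array([y[1],-y[0],0]); print('yaw',np.degrees(np.arctan2(x[1],x[0])),o)
# project guess of bar at back/fwd in top
for p in onz(S,[cs((592,112))],.128): print('bar in top crop',(proj(T,p)-[180,160])*4, 'shield coords',(p-o)@x,(p-o)@y)
M=T['image'][160:240,180:310]
E
```

```text
rod handle end, front, bend [[ 0.3483 -0.2872  0.148 ]
 [ 0.4697 -0.2956  0.148 ]
 [ 0.5828 -0.3063  0.148 ]] [0.1218 0.1135]
foot [[ 0.3388 -0.2353  0.012 ]
 [ 0.3355 -0.3246  0.012 ]
 [ 0.5318 -0.3424  0.012 ]
 [ 0.5404 -0.2512  0.012 ]]
shield [[ 0.5496  0.1867  0.165 ]
 [ 0.5198 -0.1218  0.165 ]
 [ 0.7432  0.1673  0.165 ]
 [ 0.7117 -0.1447  0.165 ]] 0.30994532604513014 0.19455117033360622
calc [[ 0.4527 -0.017   0.014 ]
 [ 0.4575 -0.0777  0.014 ]
 [ 0.3396 -0.0933  0.014 ]
 [ 0.3298 -0.0312  0.014 ]] petri [[0.3849 0.1008 0.012 ]]
side bar z.128 [[0.632  0.1337 0.128 ]
 [0.628  0.1005 0.128 ]
 [0.6273 0.057  0.128 ]] [[0.6351 0.1142 0.1358]
 [0.6305 0.0855 0.1342]
 [0.6279 0.0527 0.1315]]
side rod [[ 0.3671 -0.2976  0.1453]
 [ 0.4471 -0.3048  0.1472]
 [ 0.5288 -0.3101  0.143 ]
 [ 0.5798 -0.3144  0.1324]
 [ 0.5818 -0.3137  0.0645]]
housing top corners [[ 0.6392 -0.137   0.1389]
 [ 0.6567 -0.1353  0.1299]]
yaw -5.521449254900562 [0.5347 0.0324 0.165 ]
bar in top crop [[155.7015 167.5205]] shield coords 0.08625180574818647 0.07671741636526384
```

>>> step_arm(moves=[[273,-228,-20,0,0,0.51,85],[273,-228,-20,0,0,0.51,85],[273,-228,-20,0,0,0.51,85],[273,-228,-20,0,0,0.51,85],[273,-228,-20,0,0,0.51,85],[273,-228,-20,0,0,0.51,85],[273,-228,-20,0,0,0.51,85],[273,-228,-20,0,0,0.51,85]], grip_force=80)

```text
clock: 0.9
tcp_pos: [0.4368, -0.2872, 0.2515]
orientation: [-3.137, 0.115, -0.002]
contact_force: [0.2, 0.1, -0.0]
grip_width: 0.0852
gripper_force: 0.0
```

>>> step_arm(moves=[[0,0,0,0,0,0,85],[0,0,0,0,0,0,85]])

```text
clock: 1.1
tcp_pos: [0.4327, -0.2951, 0.2511]
orientation: [3.138, -0.133, -0.001]
contact_force: [0.4, 0.1, -0.1]
grip_width: 0.0849
gripper_force: 0.0
```

```bash
python3 - <<'E'
from h import *
np.set_printoptions(precision=4,suppress=True)
s=r.get_obs(); M=R.from_rotvec(s['orientation']).as_matrix(); print(s['clock'],s['tcp_pos'],M,np.degrees(np.arctan2(M[1,0],M[0,0])),s['joints'])
T=load('top')
print((proj(T,[[.632,.085,.128],[.629,.052,.128],[.635,.118,.128]])-[180,160])*4)
print('housing',onz(T,np.array([[135,165],[243,172],[135,240],[240,252]])/4+[180,160],.08))
S=grab('side')
img=S['image'][170:290,240:440]
cv2.imwrite('pics/s1.png',cv2.resize(img,None,fx=4,fy=4,interpolation=cv2.INTER_CUBIC)[:,:,::-1])
E
```

```text
1.1 [ 0.4327 -0.2951  0.2511] [[ 0.9964 -0.0844 -0.0008]
 [-0.0844 -0.9964 -0.0005]
 [-0.0007  0.0006 -1.    ]] -4.839596573632749 [ 0.501   0.2101 -0.0257  1.8903  0.0071  1.0417 -1.183 ]
[[174.8548 162.2102]
 [215.6484 165.0221]
 [134.136  159.409 ]]
housing [[0.6401 0.1258 0.08  ]
 [0.6323 0.0362 0.08  ]
 [0.5772 0.1255 0.08  ]
 [0.5655 0.0387 0.08  ]]
```

View pics/s1.png

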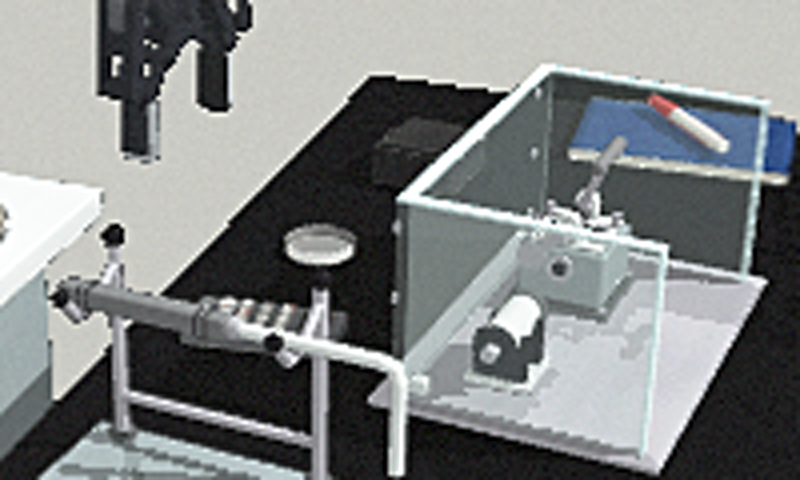

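The picture shows the open fingers above the handle, on both sides of it. The bar prediction matches the dark strip at top crop (134–215,162). I go down and close.

>>> step_arm(moves=[[0,-1.5,40,0,0,0,85],[0,-1.5,75,0,0,0,85],[0,-1.5,105,0,0,0,85],[0,-1.5,122,0,0,0,85],[0,-1.5,130,0,0,0,85],[0,-1.5,130,0,0,0,85],[0,-1.5,130,0,0,0,40]])

```text
clock: 1.85
tcp_pos: [0.4339, -0.2934, 0.122]
orientation: [3.138, -0.133, 0.001]
contact_force: [-0.2, 0.4, 0.5]
grip_width: 0.0726
gripper_force: 0.0
```

>>> step_arm(moves=[[0,0,0,0,0,0,20],[0,0,0,0,0,0,10],[0,0,0,0,0,0,5],[0,0,0,0,0,0,5],[0,0,0,0,0,0,5],[0,0,0,0,0,0,5],[0,0,0,0,0,0,5],[0,0,0,0,0,0,5]], grip_force=80)

```text
clock: 2.65
tcp_pos: [0.4343, -0.2933, 0.122]
orientation: [3.138, -0.131, 0.003]
contact_force: [0.2, -3.1, 5.5]
grip_width: 0.0146
gripper_force: 78.0
```

>>> step_arm(moves=[[0,0,-15,0,0,0,5],[0,0,-40,0,0,0,5],[0,0,-75,0,0,0,5],[0,0,-110,0,0,0,5],[0,0,-145,0,0,0,5],[0,0,-170,0,0,0,5],[0,0,-170,0,0,0,5],[0,0,-170,0,0,0,5]])

```text
clock: 3.45
tcp_pos: [0.4333, -0.2918, 0.2906]
orientation: [-3.138, 0.13, 0.001]
contact_force: [-0.7, 0.3, -1.8]
grip_width: 0.0145
gripper_force: 77.9
```

```bash
python3 - <<'E'
from h import *
np.set_printoptions(precision=4,suppress=True)
s=r.get_obs(); M=R.from_rotvec(s['orientation']).as_matrix(); print(s['tcp_pos'],M,s['contact_force'],s['moment'])
S=grab('side');T=grab('top')
g=s['tcp_pos']-M[:,2]*-1*.019 if 0 else s['tcp_pos']-M[:,2]*.019
pts=np.array([g+M[:,0]*.15, g+M[:,0]*.15+M[:,2]*.1, g+M[:,0]*.035])
print('exp bend, tip, handle front',pts, 'side px',proj(S,pts),'top px',proj(T,pts))
a=cv2.resize(S['image'][120:270,230:430],None,fx=3,fy=3,interpolation=cv2.INTER_CUBIC)
b=cv2.resize(T['image'][170:320,290:380],None,fx=2.2,fy=3)
cv2.imwrite('pics/s2.png',np.hstack([a,b])[:,:,::-1])
E
```

```text
[ 0.4333 -0.2918  0.2906] [[ 0.9966 -0.0827 -0.0008]
 [-0.0827 -0.9966  0.0008]
 [-0.0009 -0.0007 -1.    ]] [-0.7476  0.302  -1.8058] [ 0.002   0.0818 -0.0215]
exp bend, tip, handle front [[ 0.5828 -0.3042  0.3095]
 [ 0.5827 -0.3041  0.2095]
 [ 0.4682 -0.2947  0.3096]] side px [[343.8542 194.443 ]
 [342.3578 234.3316]
 [298.2893 186.7208]] top px [[347.6438 202.2889]
 [346.0663 208.6154]
 [345.3533 241.562 ]]
```

View pics/s2.png

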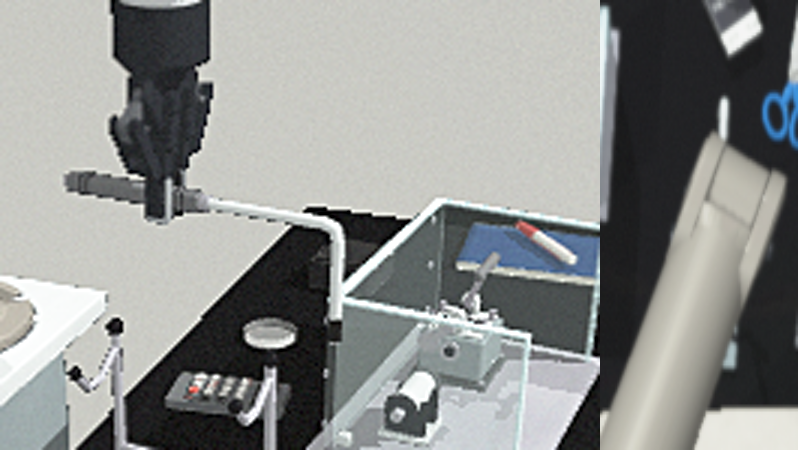

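Rod held level, with its tip at side crop (335,340), within 1–2 px of the prediction. Next I carry it over the shield.

>>> step_arm(moves=[[3,-25,-10,0,0,0.0,5],[8,-65,-10,0,0,0.005,5],[14,-110,-10,0,0,0.01,5],[20,-160,-10,0,0,0.013,5],[26,-210,-10,0,0,0.013,5],[32,-260,-10,0,0,0.013,5],[38,-305,-10,0,0,0.013,5],[42,-345,-10,0,0,0.013,5]])

```text
clock: 4.35
tcp_pos: [0.5034, 0.0506, 0.2997]
orientation: [-3.138, 0.149, 0.005]
contact_force: [0.6, 0.4, -0.6]
grip_width: 0.0147
gripper_force: 78.0
```

>>> step_arm(moves=[[2,-20,0,0,0,0,5],[3,-31,0,0,0,0,5],[3,-31,0,0,0,0,5],[3,-31,0,0,0,0,5],[3,-31,0,0,0,0,5]])

```text
clock: 4.85
tcp_pos: [0.51, 0.0765, 0.3009]
orientation: [3.137, -0.155, -0.001]
contact_force: [0.4, -0.1, -0.0]
grip_width: 0.0145
gripper_force: 78.0
```

```bash
cat > st.py <<'E'
from h import *
np.set_printoptions(precision=4,suppress=True)
def leg():
    s=r.get_obs(); M=R.from_rotvec(s['orientation']).as_matrix(); g=s['tcp_pos']-M[:,2]*.019
    x=np.array([.9954,-.0962,0]);y=np.array([.0962,.9954,0]);o=np.array([.5347,.0324,0])
    t=g+M[:,0]*.15+M[:,2]*.1; b=g+M[:,0]*.15
    print(s['clock'],'tcp',s['tcp_pos'],'yaw',np.degrees(np.arctan2(M[1,0],M[0,0])),'tip shield',(t-o)@x,(t-o)@y,t[2],'force',s['contact_force'])
    return b,t
E
python3 - <<'E'
from st import *
b,t=leg()
S=grab('side'); print(proj(S,[b,t]))
a=cv2.resize(S['image'][140:260,310:450],None,fx=5,fy=5,interpolation=cv2.INTER_CUBIC)
cv2.imwrite('pics/s3.png',a[:,:,::-1])
E
```

```text
4.85 tcp [0.51   0.0765 0.3009] yaw -5.674548042797388 tip shield 0.12115370966485861 0.04103548669947705 0.21985651875800827 force [ 0.3654 -0.1356 -0.0354]
[[405.9663 152.6437]
 [402.857  185.3073]]
```

View pics/s3.png

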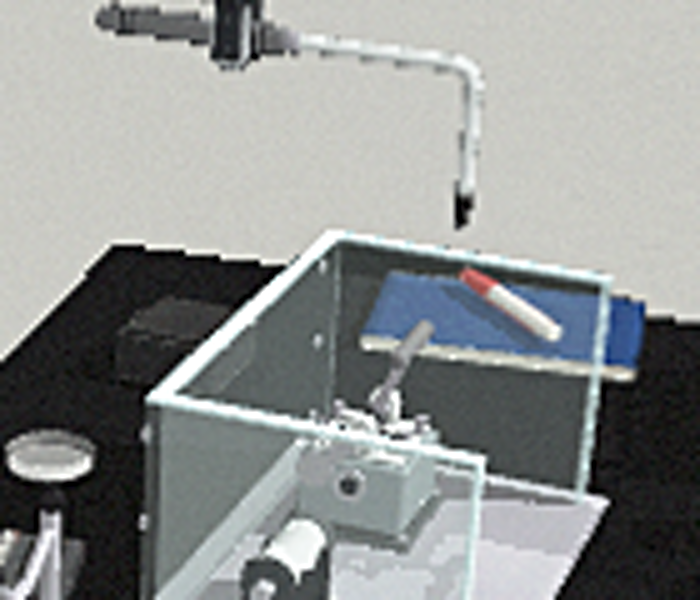

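Tip at crop (461,225), as predicted and behind the bar at crop (410,347). I go down behind the bar.

>>> step_arm(moves=[[0,-2,25,0,0,0,5],[0,-2,50,0,0,0,5],[0,-2,70,0,0,0,5],[0,-2,90,0,0,0,5],[0,-2,105,0,0,0,5],[0,-2,113,0,0,0,5],[0,-2,113,0,0,0,5],[0,-2,113,0,0,0,5]])

```text
clock: 5.7
tcp_pos: [0.5108, 0.0802, 0.189]
orientation: [-3.138, 0.152, -0.001]
contact_force: [-0.3, -0.0, -1.3]
grip_width: 0.0149
gripper_force: 78.0
```

```bash
python3 - <<'E'
from st import *
b,t=leg()
S=grab('side'); print(proj(S,[b,t]))
a=cv2.resize(S['image'][160:260,330:450],None,fx=6,fy=6,interpolation=cv2.INTER_CUBIC)
cv2.imwrite('pics/s4.png',a[:,:,::-1])
E
```

```text
5.7 tcp [0.5108 0.0802 0.189 ] yaw -5.555215766636113 tip shield 0.12174510711271345 0.045160120321009974 0.10809086032099384 force [-0.2603 -0.0389 -1.2813]
[[403.0361 188.6254]
 [400.1103 219.0324]]
```

View pics/s4.png

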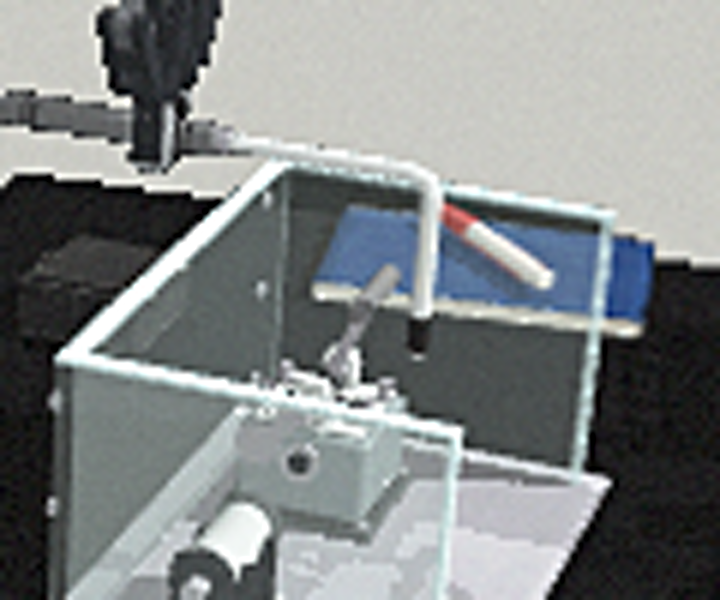

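Leg stands behind the bar (crop (425,300), tip at (418,355)), with the bar in front of it. Now I pull.

>>> step_arm(moves=[[-8,0,0,0,0,0,5],[-16,0,0,0,0,0,5],[-24,0,0,0,0,0,5],[-32,0,0,0,0,0,5],[-40,0,0,0,0,0,5],[-48,0,0,0,0,0,5],[-55,0,0,0,0,0,5],[-60,0,0,0,0,0,5]])

```text
clock: 6.55
tcp_pos: [0.4497, 0.0863, 0.1882]
orientation: [3.138, -0.15, -0.001]
contact_force: [1.4, 0.2, -1.5]
grip_width: 0.0144
gripper_force: 77.8
```

>>> step_arm(moves=[[-2,0,0,0,0,0,5],[-4,0,0,0,0,0,5],[-6,0,0,0,0,0,5],[-8,0,0,0,0,0,5],[-8,0,0,0,0,0,5]])

```text
clock: 7.05
tcp_pos: [0.4433, 0.087, 0.1885]
orientation: [-3.138, 0.151, -0.002]
contact_force: [2.7, -0.2, -1.7]
grip_width: 0.0145
gripper_force: 78.3
```

```bash
python3 - <<'E'
from st import *
b,t=leg()
S=grab('side'); print(proj(S,[b,t]))
a=cv2.resize(S['image'][160:260,310:430],None,fx=6,fy=6,interpolation=cv2.INTER_CUBIC)
cv2.imwrite('pics/s5.png',a[:,:,::-1])
E
```

```text
7.05 tcp [0.4433 0.087  0.1885] yaw -5.523677520782533 tip shield 0.05383104631440022 0.04558022676726861 0.10765532307355793 force [ 2.7478 -0.1849 -1.7285]
[[381.5262 185.1852]
 [379.3245 215.1717]]
```

View pics/s5.png

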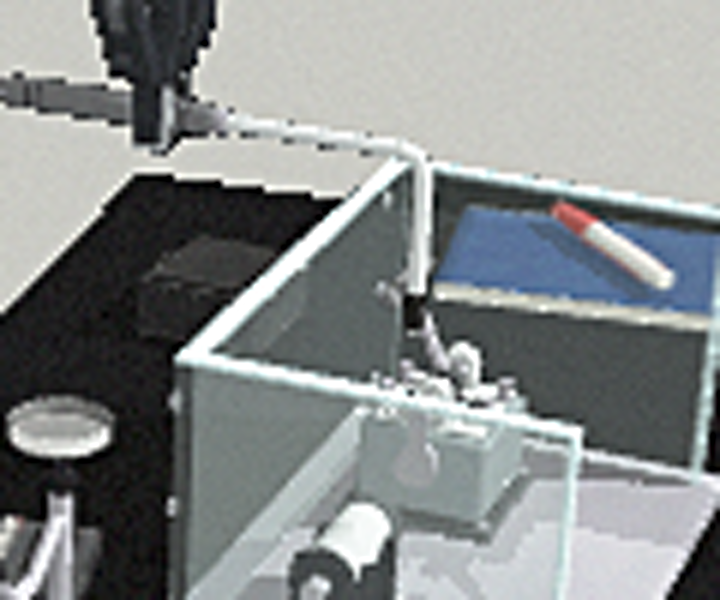

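Lever now leans toward the operator (stalk at crop (430,340)), with the leg behind the bar. I creep on until the force shows the stop.

>>> step_arm(moves=[[-1,0,0,0,0,0,5],[-2,0,0,0,0,0,5],[-3,0,0,0,0,0,5],[-3,0,0,0,0,0,5]])

```text
clock: 7.5
tcp_pos: [0.4424, 0.0873, 0.189]
orientation: [-3.137, 0.152, -0.008]
contact_force: [9.3, 0.0, -3.6]
grip_width: 0.0143
gripper_force: 78.3
```

>>> step_arm(moves=[[-1,0,0,0,0,0,5],[-2,0,0,0,0,0,5],[-2,0,0,0,0,0,5]])

```text
clock: 7.8
tcp_pos: [0.4422, 0.0874, 0.1895]
orientation: [-3.136, 0.153, -0.014]
contact_force: [15.3, -0.7, -7.8]
grip_width: 0.0145
gripper_force: 77.9
```

Force rises steeply with no motion, so the lever is at its stop. I back off and lift clear.

>>> step_arm(moves=[[4,0,0,0,0,0,5],[8,0,0,0,0,0,5],[14,0,0,0,0,0,5],[20,0,0,0,0,0,5],[20,0,-5,0,0,0,5],[20,0,-20,0,0,0,5],[20,0,-45,0,0,0,5],[20,0,-75,0,0,0,5]])

```text
clock: 8.6
tcp_pos: [0.4565, 0.0854, 0.2635]
orientation: [3.137, -0.151, -0.005]
contact_force: [0.7, -0.2, 0.1]
grip_width: 0.0146
gripper_force: 79.0
```

>>> step_arm(moves=[[0,0,-20,0,0,0,5],[0,0,-40,0,0,0,5],[0,0,-40,0,0,0,5],[0,0,-40,0,0,0,5]])

```text
clock: 9.0
tcp_pos: [0.4573, 0.0856, 0.3031]
orientation: [3.138, -0.151, -0.0]
contact_force: [-0.5, -0.2, -1.5]
grip_width: 0.0145
gripper_force: 79.0
```

```bash
python3 - <<'E'
from st import *
b,t=leg()
S=grab('side'); print(proj(S,[b,t]))
a=cv2.resize(S['image'][120:260,290:430],None,fx=4.2,fy=4.2,interpolation=cv2.INTER_CUBIC)
cv2.imwrite('pics/s6.png',a[:,:,::-1])
E
```

```text
9.0 tcp [0.4573 0.0856 0.3031] yaw -5.508141305150934 tip shield 0.0678452815665341 0.04548743623123865 0.22204888732122652 force [-0.4717 -0.1727 -1.5376]
[[388.7937 149.1853]
 [386.2925 181.4323]]
```

View pics/s6.png

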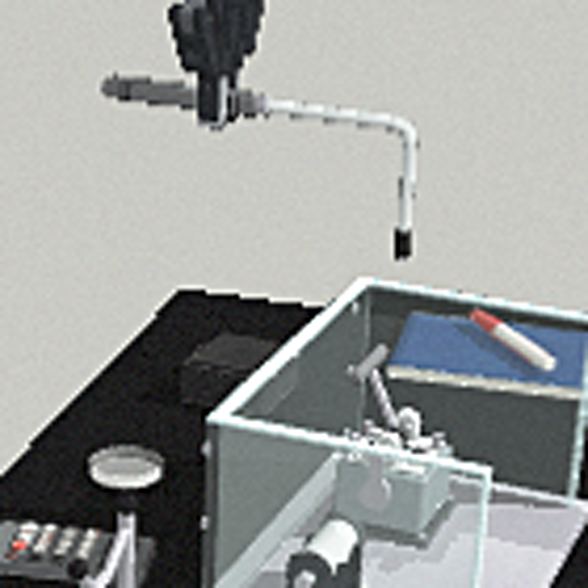

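Lever leans to the operator (bar at crop (370,361)). The rod is still straight in the grip, with its tip at (402,255) as predicted. Back to the stand.

>>> step_arm(moves=[[1,25,0,0,0,0,5],[2,65,0,0,0,0,5],[4,110,0,0,0,0,5],[6,160,0,0,0,0,5],[7,210,0,0,0,0,5],[9,260,0,0,0,-0.006,5],[11,305,0,0,0,-0.013,5],[12,345,0,0,0,-0.013,5]])

```text
clock: 9.85
tcp_pos: [0.435, -0.2611, 0.3018]
orientation: [-3.138, 0.132, 0.004]
contact_force: [-0.0, -0.6, -1.3]
grip_width: 0.0148
gripper_force: 79.0
```

>>> step_arm(moves=[[0,20,0,0,0,0,5],[0,34,0,0,0,0,5],[0,34,0,0,0,0,5],[0,34,0,0,0,0,5],[0,34,0,0,0,0,5],[0,34,0,0,0,0,5]])

```text
clock: 10.45
tcp_pos: [0.4341, -0.2915, 0.3034]
orientation: [-3.139, 0.127, -0.0]
contact_force: [0.0, -0.5, -0.7]
grip_width: 0.0141
gripper_force: 79.0
```

```bash
python3 - <<'E'
from st import *
b,t=leg(); s=r.get_obs(); M=R.from_rotvec(s['orientation']).as_matrix()
d=np.array([.4343,-.2933,.122])-s['tcp_pos']; print('tool shift mm',M.T@d*1000)
S=grab('side'); print(proj(S,[b,t]))
# tip estimate: shaft/leg bright pixels along leg
P=S['image'].astype(int)
for row in (200,210,220): 
    c=np.where(P[row,325:365].min(1)>150)[0]+325; print(row,c)
e=proj(S,[b+(t-b)*k for k in(.2,.5,.8)]);print(e)
E
```

```text
10.45 tcp [ 0.4341 -0.2915  0.3034] yaw -4.635968069609596 tip shield 0.08098529295196072 -0.3297531614201207 0.22237867107841297 force [ 0.0281 -0.5429 -0.7012]
tool shift mm [  0.3507   1.8307 181.3509]
[[344.4511 188.9941]
 [342.9615 229.3264]]
200 [341 342 343 344 360 361 362 363 364]
210 [341 342 343 344 349 350 351 352 353]
220 [340 341 342 343 344 345 346 347 348 349 350 351 352]
[[344.1457 197.3345]
 [343.6946 209.5851]
 [343.2519 221.5298]]
```

>>> step_arm(moves=[[0,2,35,0,0,0.003,5],[0,2,75,0,0,0.003,5],[0,2,110,0,0,0.003,5],[0,2,140,0,0,0.003,5],[0,2,160,0,0,0.003,5],[0,2,172,0,0,0.003,5],[0,2,178,0,0,0.003,5],[0,2,178,0,0,0.003,5]])

```text
clock: 11.3
tcp_pos: [0.4336, -0.2947, 0.1253]
orientation: [-3.139, 0.135, 0.0]
contact_force: [-0.5, -0.4, -1.2]
grip_width: 0.0148
gripper_force: 79.0
```

>>> step_arm(moves=[[0,0,1,0,0,0,5],[0,0,2,0,0,0,5],[0,0,2,0,0,0,5]])

```text
clock: 11.6
tcp_pos: [0.4338, -0.2951, 0.1239]
orientation: [3.138, -0.135, 0.002]
contact_force: [-0.3, -0.7, -1.5]
grip_width: 0.0145
gripper_force: 79.0
```

>>> step_arm(moves=[[0,-1,1,0,0,0,5],[0,-1,2,0,0,0,5],[0,-1,2,0,0,0,5],[0,-1,2,0,0,0,5]])

```text
clock: 12.0
tcp_pos: [0.4339, -0.294, 0.122]
orientation: [3.138, -0.135, 0.001]
contact_force: [-1.6, 1.2, 5.9]
grip_width: 0.0143
gripper_force: 80.0
```

```bash
python3 - <<'E'
from st import *
b,t=leg(); S0=np.load('/tmp/side.npz'); 
S=grab('side'); T=grab('top')
print(bydepth(S,[[329,256],[339,265],[339,288]]), S['depth'][[265,280],[339,339]])
im0=cv2.imread('pics/side0.png')[:,:,::-1].astype(int); d=abs(im0-S['image'].astype(int)).sum(2)[240:300,300:350]>120
print('diff px near shaft/leg',d.sum(), np.argwhere(d)[:10])
E
```

```text
12.0 tcp [ 0.4339 -0.294   0.122 ] yaw -4.936383344547976 tip shield 0.08108388030719842 -0.33313004436293026 0.04107099698555966 force [-1.5877  1.1617  5.8519]
[[ 0.5495 -0.2997  0.1427]
 [ 0.579  -0.3105  0.1291]
 [ 0.848  -1.2198  0.6707]] [1.0896 1.1072]
diff px near shaft/leg 133 [[10  1]
 [10  2]
 [10  3]
 [11  5]
 [11  6]
 [11  7]
 [11  8]
 [12 11]
 [12 12]
 [12 13]]
```

Seated with the same contact force as at the start. Release and lift off.

>>> step_arm(moves=[[0,0,0,0,0,0,22],[0,0,0,0,0,0,30],[0,0,0,0,0,0,45],[0,0,0,0,0,0,60],[0,0,0,0,0,0,60],[0,0,0,0,0,0,60],[0,0,0,0,0,0,60],[0,0,0,0,0,0,60]], grip_force=20)

```text
clock: 12.9
tcp_pos: [0.4335, -0.2939, 0.1213]
orientation: [3.139, -0.135, 0.0]
contact_force: [-0.5, -0.5, -0.2]
grip_width: 0.0599
gripper_force: 0.0
```

>>> step_arm(moves=[[0,0,-10,0,0,0,60],[0,0,-30,0,0,0,60],[0,0,-70,0,0,0,60],[0,0,-110,0,0,0,60],[0,0,-150,0,0,0,60],[0,0,-150,0,0,0,60],[0,0,-150,0,0,0,60]])

```text
clock: 13.6
tcp_pos: [0.434, -0.2941, 0.2728]
orientation: [3.137, -0.135, 0.004]
contact_force: [-0.5, 0.7, -0.4]
grip_width: 0.0601
gripper_force: 0.0
```

```bash
python3 - <<'E'
from st import *
leg(); print(r.get_obs()['grip_width'])
S=grab('side')
im0=cv2.imread('pics/side0.png')[:,:,::-1].astype(int); D=abs(im0-S['image'].astype(int)).sum(2)>90
d=D[235:310,245:350]; print('rod diff',d.sum(),[tuple(p) for p in (np.argwhere(d)+[235,245])[::12]])
print(bydepth(S,[[262,243],[290,249],[320,256],[339,265],[339,285]]))
P=S['image'].astype(int)
for img in (im0,P): print([ (row,np.where(img[row,325:355].min(1)>140)[0]+325) for row in (270,280)], [(c,np.where(img[240:275,c].min(1)>140)[0]+240) for c in (325,330,335)])
# bar: grey bright blob in lever area; expected closed bar px
o=np.array([.5347,.0324,0]);x=np.array([.9954,-.0962,0]);y=np.array([.0962,.9954,0])
print('closed bar px',proj(S,[o+.0396*x+(.0617+k)*y+[0,0,.128] for k in(-.03,0,.03)]))
print('bar by depth',[(p-o)@np.c_[x,y,[0,0,1]] for p in bydepth(S,[[376,208],[378,206],[380,204]])])
E
```

```text
13.6 tcp [ 0.434  -0.2941  0.2728] yaw -4.943336265399934 tip shield 0.08136332082047537 -0.33328655201606694 0.1922361324609522 force [-0.4578  0.7449 -0.4152]
0.06012671066012538
rod diff 401 [(np.int64(239), np.int64(258)), (np.int64(242), np.int64(273)), (np.int64(245), np.int64(287)), (np.int64(247), np.int64(296)), (np.int64(249), np.int64(291)), (np.int64(251), np.int64(278)), (np.int64(252), np.int64(289)), (np.int64(253), np.int64(307)), (np.int64(254), np.int64(304)), (np.int64(255), np.int64(322)), (np.int64(256), np.int64(319)), (np.int64(257), np.int64(316)), (np.int64(257), np.int64(337)), (np.int64(258), np.int64(336)), (np.int64(259), np.int64(334)), (np.int64(260), np.int64(340)), (np.int64(262), np.int64(336)), (np.int64(265), np.int64(340)), (np.int64(270), np.int64(341)), (np.int64(273), np.int64(341)), (np.int64(276), np.int64(337)), (np.int64(278), np.int64(342)), (np.int64(281), np.int64(342)), (np.int64(284), np.int64(342)), (np.int64(288), np.int64(337)), (np.int64(290), np.int64(251)), (np.int64(296), np.int64(271)), (np.int64(299), np.int64(283)), (np.int64
[... 407 characters left out ...]
8, 349, 350, 351, 352, 353, 354])), (280, array([338, 339, 340]))] [(325, array([256, 257, 258, 259])), (330, array([257, 258, 259, 260])), (335, array([258, 259, 260, 261, 262, 266, 267, 268, 269, 270, 271]))]
[(270, array([332, 333, 334, 335, 336, 337, 338, 339, 340, 341, 342, 345, 346,
       348, 349, 350, 351, 352, 353, 354])), (280, array([338, 339, 340, 341]))] [(325, array([255, 256, 257, 258])), (330, array([256, 257, 258, 259])), (335, array([257, 258, 259, 260, 266, 267, 268, 269, 270, 271]))]
closed bar px [[374.0335 209.954 ]
 [377.1113 206.6867]
 [380.0837 203.5309]]
bar by depth [array([0.0437, 0.0377, 0.1332]), array([0.0447, 0.0542, 0.134 ]), array([0.045 , 0.0733, 0.134 ])]
```

```bash
python3 - <<'E'
from st import *
S=load('side'); p=onz(S,[[310+410/5-.4,140+347/5-.4],[290+370/4.2-.4,120+361/4.2-.4]],.128); print(p,np.linalg.norm(p[0]-p[1]))
T0=cv2.imread('pics/top0.png').astype(int); T=grab('top'); cv2.imwrite('pics/top_end.png',T['image'][:,:,::-1])
D=abs(T0-T['image'][:,:,::-1].astype(int)).sum(2)>120
print('calc/petri/small rod change',D[255:300,210:290].sum(),D[230:290,378:412].sum())
print('shield rim change',D[165:242,188:300].sum(), [tuple(q) for q in (np.argwhere(D[165:242,188:300])+[165,188])[::15].tolist()])
E
```

```text
[[0.6272 0.0881 0.128 ]
 [0.5796 0.1001 0.128 ]] 0.04905561936517016
calc/petri/small rod change 0 0
shield rim change 86 [(200, 220), (202, 217), (203, 221), (211, 223), (216, 219), (217, 227)]
```

```bash
python3 -c "
from bench import r
print(r.hand_in())"
```

```text
the job is handed in; nothing more can be done
None
```

I pulled the shutter lever over to its stop with the rod, hung the rod back on both hooks, and handed the job in at about 14 s; the lever's measured travel was about 49 mm of the expected 52, but the force had risen to 15 N with almost no further motion.

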